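Release one short tin from the rocker feeder

TASK

Let one short tin out of its feeder: with the fingertips press down the pad of the rocker on the feeder that holds the short tins until its front stop lifts and the first tin rolls down into the pick-up trough, then let the rocker swing back up so that the stop drops behind it and holds the next tin. Do not touch any tin with the robot, and leave the feeder with the long tins and the things standing around as they are.

Things in the scene. Friction and masses are not known exactly. Their poses are not given: they have to be found in the camera images.
- feeder_short: Fixed steel gravity feeder with three tins 52 mm long: a chute 59 mm wide, 293 mm long, sloping 9 degrees down to its front. Origin: on the counter under its centre; x points to its back (uphill), so the front with the pick-up trough is at -x; z up. Two upright cheeks (tops 156 mm up, at x = -50 to 5 mm) carry the rocker's pivot.
- rocker_short (a joint): Rocker of feeder_short, rad: 0 at rest (front stop down), 0.45 fully pressed on its end stop. Above 0.35 the front stop is clear of the tins: the row rolls down one place, the first tin to the front lip and the second to where the first was. On release a spring returns it to 0 and the stop drops between them. Pressing takes 4 to 7 N on the pad.
- rocker_short_pad (a point): Centre of the top face of the black press pad (50 mm along the feeder, 44 mm wide) on the raised back end of rocker_short; at rest 195 mm up, 52 mm behind the feeder's origin, tilted 0.22 rad (back edge higher). Fully pressed: 41 mm lower, 17 mm further back, tilted 0.22 rad the other way. Its pivot lies 81 mm in front of it and 57 mm below (at rest).
- tin_short1_center (a point): Centre of the first (lowest) tin, at rest against the front stop in feeder_short: a loose tin 52 mm long (label-wrapped, 68 mm diameter, about 0.2 kg), lying across the chute.
- tin_short2_center (a point): Centre of the second tin, touching the first in feeder_short: a loose tin 52 mm long (label-wrapped, 68 mm diameter, about 0.2 kg), lying across the chute.
- tin_short3_center (a point): Centre of the third tin, behind the second in feeder_short: a loose tin 52 mm long (label-wrapped, 68 mm diameter, about 0.2 kg), lying across the chute.
- feeder_long: Fixed steel gravity feeder with three tins 104 mm long: a chute 111 mm wide, 293 mm long, sloping 9 degrees down to its front. Origin: on the counter under its centre; x points to its back (uphill), so the front with the pick-up trough is at -x; z up. Two upright cheeks (tops 156 mm up, at x = -50 to 5 mm) carry the rocker's pivot.
- rocker_long (a joint): Rocker of feeder_long, rad: 0 at rest (front stop down), 0.45 fully pressed on its end stop. Above 0.35 the front stop is clear of the tins: the row rolls down one place, the first tin to the front lip and the second to where the first was. On release a spring returns it to 0 and the stop drops between them. Pressing takes 4 to 7 N on the pad.
- rocker_long_pad (a point): Centre of the top face of the black press pad (50 mm along the feeder, 44 mm wide) on the raised back end of rocker_long; at rest 195 mm up, 52 mm behind the feeder's origin, tilted 0.22 rad (back edge higher). Fully pressed: 41 mm lower, 17 mm further back, tilted 0.22 rad the other way. Its pivot lies 81 mm in front of it and 57 mm below (at rest).
- tin_long1_center (a point): Centre of the first (lowest) tin, at rest against the front stop in feeder_long: a loose tin 104 mm long (label-wrapped, 68 mm diameter, about 0.4 kg), lying across the chute.
- tin_long2_center (a point): Centre of the second tin, touching the first in feeder_long: a loose tin 104 mm long (label-wrapped, 68 mm diameter, about 0.4 kg), lying across the chute.
- tin_long3_center (a point): Centre of the third tin, behind the second in feeder_long: a loose tin 104 mm long (label-wrapped, 68 mm diameter, about 0.4 kg), lying across the chute.
- feeder_short_trough (a point): Where the centre of a tin lies when it rests against the front lip of the pick-up trough of feeder_short; 73 mm above the counter, 113 mm in front of the feeder's origin.
- feeder_short_held (a point): Where the centre of the tin held by the front stop of feeder_short lies; 84 mm above the counter, 68 mm up the chute from the trough.
- feeder_short_queue (a point): Where the centre of the next tin behind the held one lies in feeder_short, 68 mm further up the chute.
- pepper_mill: Turned dark wooden pepper mill, 184 mm high, foot 58 mm in diameter; origin at the centre of its foot. A bystander.
- bowl: White china bowl, 110 mm across, 50 mm high; origin at the centre of its foot. A bystander.
- spray_bottle: White trigger spray bottle, 209 mm high, 70 mm in diameter; origin at the centre of its base. A bystander.
There are look-alikes about, which are no part of the job. Leave any turquoise or yellow look-alike of the part that bears tin_short2_center alone.

How it is judged:
On the way, in this order (a step that is already met when the one before it is completed fails the run):
1. the rocker of the short-tin feeder is pressed down, lifting its front stop (value of joint rocker_short above 0.2 rad), for 0.02 s.
2. the first short tin has rolled down into the pick-up trough (distance between tin_short1_center and feeder_short_trough below 0.012 m), for 0.1 s.
At the end, for the whole second after the job is handed in: First short tin at rest in the trough (within 12 mm), second held at the front stop (12 mm), third behind it (15 mm); rocker back up (under 0.06 rad); long-tin rocker at rest, its tins within 12 mm of their start; bystanders upright, within 30 mm of their start (distance between tin_short1_center and feeder_short_trough below 0.012 m and distance between tin_short2_center and feeder_short_held below 0.012 m and distance between tin_short3_center and feeder_short_queue below 0.015 m and value of joint each of rocker_short, rocker_long below 0.06 rad and linear speed of each of tin_short1, tin_short2, tin_short3 below 0.02 m/s and distance of each of tin_long1_center, tin_long2_center, tin_long3_center from where it was at the start of the episode below 0.012 m and distance of each of pepper_mill, bowl, spray_bottle from where it was at the start of the episode below 0.03 m and angle between each of pepper_mill, bowl, spray_bottle's own z axis and vertical below 0.2 rad); the robot touches nothing.
It fails at once if the robot touches a tin (contact force between any of the fingers, the arm and tin_short1 above 0.3 N or contact force between any of the fingers, the arm and tin_short2 above 0.3 N or contact force between any of the fingers, the arm and tin_short3 above 0.3 N or contact force between any of the fingers, the arm and tin_long1 above 0.3 N or contact force between any of the fingers, the arm and tin_long2 above 0.3 N or contact force between any of the fingers, the arm and tin_long3 above 0.3 N).
It fails at once if a tin is lifted out of its chute (z of any of tin_short1_center, tin_short2_center, tin_short3_center in the frame of feeder_short above 0.14 m or z of any of tin_long1_center, tin_long2_center, tin_long3_center in the frame of feeder_long above 0.14 m).
It fails at once if the rocker of the long-tin feeder is worked (value of joint rocker_long above 0.15 rad).
It fails at once if a bystander is knocked over or pushed away (distance of any of pepper_mill, bowl, spray_bottle from where it was at the start of the episode above 0.04 m or angle between any of pepper_mill, bowl, spray_bottle's own z axis and vertical above 0.5 rad).
It also fails if it takes over 29 s, if anything falls off the work surface, if the arm or the gripper's body presses on something with over 40 N, if the wrist force passes 120 N, or if a joint passes its speed limit or range.

ROBOT

A 6-joint arm with a two-finger parallel gripper is mounted at the origin on the work surface. World frame = base frame: x ahead of the robot, y to its left, z up, the work surface at z = 0. Lengths are in m, angles in rad, forces in N, time in s.
With the tool pointing down it reaches from about 0.3 to 0.875 m from the base axis. Payload 6.4 kg.
Tool frame: the origin (TCP) lies midway between the tips of the shut fingers; the grasp point (between the pads) lies 19 mm behind it; z points along the fingers, y is the direction in which the jaws open and shut (so a half turn about z gives the same grasp; the last joint's range is limited). The gripper opens to 85 mm and grips with 20 to 120 N. Pads are 22 mm wide; open, the fingers measure 114 mm over their backs; the gripper's body (76 mm by 85 mm) begins 54 mm behind the grasp point. The pads swing forward as they close: fully open they stand 13 mm farther back than shut.
Start: joints at [0.981, 0.181, 1.607, -0, 1.354, -0.206], TCP at [0.215, 0.533, 0.203] pointing down, gripper open.
Joint ranges: [-2.99, 2.99], [-0.89, 2.07], [0.3, 2.58], [-1.14, 4.28], [0, 2.63], [-3.12, 3.12]. Speed limits (rad/s): [2.57, 2.57, 3.01, 3.14, 3.14, 3.14].

INTERFACE

Orientations are given as a unit quaternion [x, y, z, w].
In Python, from workcell import r, optics, workorder gives the robot as it stands.
- The arm moves only by the tool step_arm, never from a script. Its argument "targets" is a list of rows, each a list of 3 entries, a list of its own where there are three numbers: the finger opening in mm, from 0 to 85.4, then the shift along the tool's x, y, z scaled (see below), then the turn, a rotation vector about the tool's x, y, z scaled (see below). A call has 1 to 12 rows; each row shifts and turns the commanded pose from where the row before left it, along the tool's axes as they then stand; what a row does not reach is not made up. The controller multiplies each number of a shift by 12 cm and each number of a turn by 90 degrees. A row lasts 1/12 s, in which the tool goes at most 41.7 mm and 7.16 degrees, less where a joint would pass 70% of its speed; a pose out of reach is approached as far as the arm can. A call with a number of a shift or a turn outside -1 to 1 is refused whole. A call with a gripper value outside its range is refused whole. The fingers move at their own pace and stop on an object; "newtons" is the grip in N (left out, the last holds). Time passes only in rows, so rows that do not move let the fingers close. It gives the time, the measured TCP pose, the force and the opening at its end, in the units of the state.
- r.get_obs(): the state, without advancing time (a new reading comes with each control period).
- optics.camera(name): name is "scene" or "top" or "wrist"; returns a dict with "image" (480x640x3 uint8, red, green, blue), "fov_y" (degrees; the focal length in pixels is half the picture's height over the tangent of half this angle, whatever the lens; pixels are square), "cx", "cy" (the principal point, pixels), "k1" (the pictures are not rectified: a ray, as slopes to the right and down, at radius r is drawn at 1 + k1 r^2 times it, then the intrinsics apply), "world_from_camera" (4x4, takes a point from camera to world coordinates); the wrist camera has in their place "tool_from_camera" (4x4, takes a point from camera to tool coordinates, whose origin is the TCP and whose axes are the flange's). Camera axes: x right, y up, looking along -z (the intrinsics and any distortion apply to the point x, -y, -z); pixel columns grow to the right and rows downward; lengths in m; the calibration is good to about 2 mm. A picture is of the moment at which its call begins: read the wrist's pose just before it. There is no depth.
- workorder.hand_in(): hands the job in, once; it reports no verdict.
The state is a dict: "t": time; "q": joint angles; "dq": joint speeds; "tau": joint torques, N m; "tcp_pos": TCP position; "tcp_rot": TCP orientation; "wrist_force": force on the tool from outside, world axes, zero at the start; "ft_torque": the same for the moment, N m; "gripper_width": opening from 0.0 (shut) to 1.0 (fully open).
Only numpy, scipy, OpenCV 4.12 (cv2) and the standard library are available. Lean on these libraries where they do the work, as an engineer would, in place of code of your own. Each camera call takes 0.05 s, during which the arm holds its last target. There are 200 camera calls.

## Working session

There is one attempt and no reset: what is moved stays moved. The work goes in short steps, Python scripts to look and compute and a tool call to move; the robot and the scene stay as the last step left them, time stands still between calls to the robot, and variables do not carry over. Pictures are saved under pics/ and viewed, about 8 in all and at most 12, crops included, and the job is handed in when it is done.

Besides the shell and the picture viewer there is one more tool, called as name(argument=value, ...) on one line, values as JSON. step_arm: Moves the arm, as the interface text tells. Shifts and turns lie within -1 to 1; 1 stands for 12 cm of shift or 90 degrees of turn. Its arguments: {"type":"object","properties":{"targets":{"type":"array"},"newtons":{"type":"number"}},"required":["targets"]}

```bash
mkdir -p pics; cat > h.py <<'E'
import numpy as np, cv2
from workcell import r, optics, workorder
from scipy.spatial.transform import Rotation as R
def K(c):
    f=240/np.tan(np.radians(c["fov_y"])/2); return f
def ray(c,u,v):
    f=K(c); d=np.array([(u-c["cx"])/f,(v-c["cy"])/f]); s=d.copy()
    for _ in range(30): s=d/(1+c["k1"]*(s@s))
    T=np.array(c["world_from_camera"]); w=T[:3,:3]@np.array([s[0],-s[1],-1]); return T[:3,3],w
def atz(c,u,v,z):
    o,w=ray(c,u,v); return o+w*(z-o[2])/w[2]
def proj(c,p):
    T=np.linalg.inv(np.array(c["world_from_camera"])); q=T[:3,:3]@np.array(p)+T[:3,3]
    s=np.array([q[0],-q[1]])/-q[2]; s=s*(1+c["k1"]*(s@s)); return s*K(c)+[c["cx"],c["cy"]]
E
python3 - <<'E'
from h import *
import pickle
for n in("top","scene"):
    c=optics.camera(n); pickle.dump(c,open(n+".pkl","wb")); cv2.imwrite(f"pics/{n}.png",c["image"][:,:,::-1])
    print(n,c["fov_y"],c["k1"],np.round(c["world_from_camera"],3).tolist())
o=r.get_obs(); print(o["t"],o["tcp_pos"],o["tcp_rot"])
E
```

```text
top 51.473004954694396 -0.007305335497670576 [[-0.027, 0.994, -0.102, 0.405], [-1.0, -0.028, -0.013, 0.002], [-0.016, 0.102, 0.995, 1.213], [0.0, 0.0, 0.0, 1.0]]
scene 44.217075644987716 -0.06008107122864738 [[-0.216, -0.56, 0.8, 1.51], [0.976, -0.119, 0.18, 0.234], [-0.005, 0.82, 0.573, 0.829], [0.0, 0.0, 0.0, 1.0]]
0.1 [0.21496743 0.53272438 0.2020516 ] [ 1.90732163e-01  9.81641780e-01 -7.42029739e-04 -3.28012437e-04]
```

View pics/top.png

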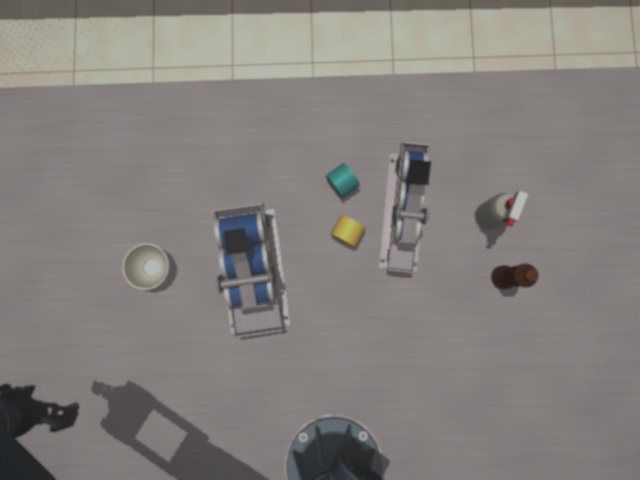

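View pics/scene.png

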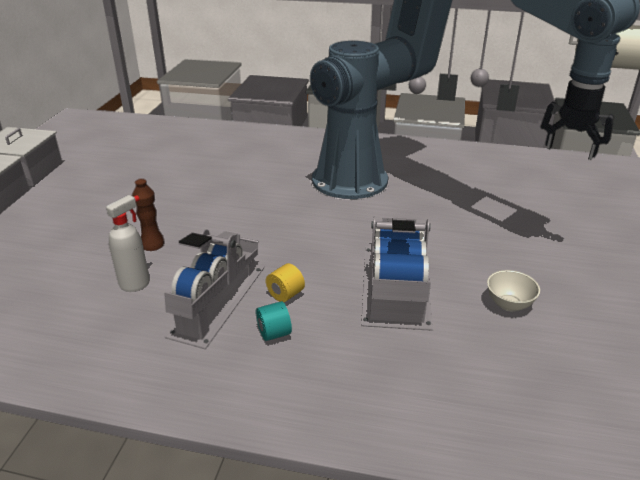

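The top view shows two feeders. The narrow one's pad is at about (418,173), with tins hidden beneath it. The wide one's pad is at (235,240). Yellow (349,231) and teal (342,180) loose tins lie between them.
Candidates for the pad are the narrow feeder at top (418,173) / scene (196,240), and the wide feeder at top (235,240) / scene (403,226). The 52 mm tins lie in the narrow one, so I choose that. I'll check it in a close crop with the measured outline drawn on.

```bash
python3 - <<'E'
from h import *
import pickle
c=pickle.load(open("top.pkl","rb")); s=pickle.load(open("scene.pkl","rb"))
def blob(c,u0,v0,w,t=50):
    g=c["image"].max(2)[v0-w:v0+w,u0-w:u0+w]; n,l,st,ce=cv2.connectedComponentsWithStats((g<t).astype(np.uint8))
    i=l[w,w]; m=(l==i).astype(np.uint8); ct=cv2.findContours(m,0,1)[0][0]
    return ce[i]+[u0-w,v0-w], st[i], cv2.minAreaRect(ct)
ct,st,mr=blob(c,418,173,22); cs,st2,mr2=blob(s,196,240,22)
print(ct,st,mr); print(cs,st2,mr2)
P=atz(c,*ct,.195); print("pad top",P, "scene atz",atz(s,*cs,.195))
# triangulate
o1,w1=ray(c,*ct);o2,w2=ray(s,*cs)
a=np.linalg.lstsq(np.c_[w1,-w2],o2-o1,rcond=None)[0]; print(o1+a[0]*w1,o2+a[1]*w2)
crop=lambda c,u,v,w:cv2.resize(c["image"][v-w:v+w,u-w:u+w,::-1],(400,400),interpolation=2)
cv2.imwrite("pics/crop.png",np.hstack([crop(c,410,208,70),crop(s,215,285,70)]))
E
```

```text
[418.24460432 172.1558753 ] [ 11  10  23  23 417] ((21.99563217163086, 21.03274917602539), (19.692392349243164, 22.401748657226562), 7.594643592834473)
[195.19622642 239.78113208] [  5  16  32  13 265] ((20.518295288085938, 21.83536720275879), (30.589536666870117, 11.926607131958008), 6.34019136428833)
pad top [ 0.64686346 -0.19263999  0.195     ] scene atz [ 0.64956419 -0.19128817  0.195     ]
[ 0.64726122 -0.19296075  0.19332277] [ 0.64712134 -0.19249604  0.19320072]
```

View pics/crop.png

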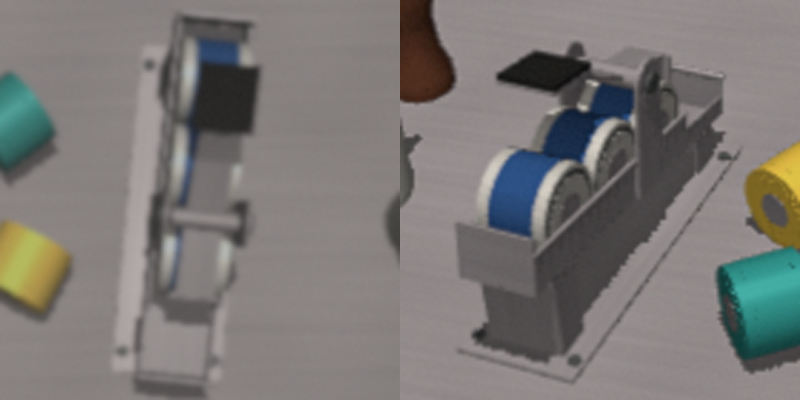

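The crop confirms it: the narrow feeder has blue short tins and a black pad, and the loose teal and yellow tins are the look-alikes. Both cameras put the pad at about (0.647, -0.193, 0.194), against the stated 0.195 height. The base plate edge gives a feeder yaw of about -6°. First I'll raise the tool, shut the fingers and turn it to line up with the feeder.

step_arm(targets=[[0,[0,0,-0.25],[0,0,-0.044]],[0,[0,0,-0.25],[0,0,-0.044]],[0,[0,0,-0.25],[0,0,-0.044]],[0,[0,0,-0.25],[0,0,-0.044]],[0,[0,0,0],[0,0,0]]])

```text
t: 0.52
tcp_pos: [0.2167, 0.5354, 0.3299]
tcp_rot: [0.052, 0.999, 0.004, 0.003]
wrist_force: [0.3, 0.7, 0.4]
gripper_width: 0.293
```

step_arm(targets=[[0,[-0.175,-0.236,0],[0,0,0]],[0,[-0.175,-0.236,0],[0,0,0]],[0,[-0.175,-0.236,0],[0,0,0]],[0,[-0.175,-0.236,0],[0,0,0]],[0,[-0.175,-0.236,0],[0,0,0]],[0,[-0.175,-0.236,0],[0,0,0]],[0,[-0.175,-0.236,0],[0,0,0]],[0,[-0.175,-0.236,0],[0,0,0]],[0,[-0.175,-0.236,0],[0,0,0]],[0,[-0.175,-0.236,0],[0,0,0]],[0,[-0.175,-0.236,0],[0,0,0]],[0,[-0.175,-0.236,0],[0,0,0]]])

```text
t: 1.52
tcp_pos: [0.4298, 0.1667, 0.3225]
tcp_rot: [0.054, 0.999, 0.0, -0.0]
wrist_force: [-0.0, 0.9, -0.3]
gripper_width: 0.004
```

step_arm(targets=[[0,[-0.175,-0.236,0],[0,0,0]],[0,[-0.175,-0.236,0],[0,0,0]],[0,[-0.175,-0.236,0],[0,0,0]],[0,[-0.175,-0.236,0],[0,0,0]],[0,[-0.175,-0.236,0],[0,0,0]],[0,[-0.175,-0.236,0],[0,0,0]],[0,[-0.175,-0.236,0],[0,0,0]],[0,[-0.175,-0.236,0],[0,0,0]],[0,[-0.175,-0.236,0],[0,0,0]],[0,[-0.175,-0.236,0],[0,0,0]],[0,[0,0,0],[0,0,0]],[0,[0,0,0],[0,0,0]]])

```text
t: 2.52
tcp_pos: [0.6078, -0.1373, 0.321]
tcp_rot: [0.055, 0.998, 0.001, -0.001]
wrist_force: [0.0, 0.6, 0.0]
gripper_width: 0.001
```

step_arm(targets=[[0,[-0.187,-0.212,0],[0,0,0]],[0,[-0.187,-0.212,0],[0,0,0]],[0,[0,0,0.25],[0,0,0]],[0,[0,0,0.25],[0,0,0]],[0,[0,0,0.25],[0,0,0]],[0,[0,0,0],[0,0,0]],[0,[0,0,0],[0,0,0]]])

```text
t: 3.1
tcp_pos: [0.6457, -0.1894, 0.2313]
tcp_rot: [0.053, 0.999, 0.001, -0.002]
wrist_force: [-0.5, 1.0, 0.1]
gripper_width: 0.001
```

```bash
python3 - <<'E'
from h import *
o=r.get_obs(); print(o["t"],o["tcp_pos"],o["tcp_rot"],o["wrist_force"])
c=optics.camera("scene"); w=optics.camera("wrist"); t=optics.camera("top")
for cc in(c,t): print(proj(cc,o["tcp_pos"]))
a=cv2.resize(c["image"][150:350,120:320,::-1],(400,400),interpolation=2)
b=cv2.resize(w["image"][:,:,::-1],(400,300))
cv2.imwrite("pics/near.png",np.hstack([a,np.vstack([b,np.zeros((100,400,3),np.uint8)])]))
E
```

```text
3.1 [ 0.6456786  -0.18938491  0.23127905] [ 5.31705657e-02  9.98582763e-01  9.88792164e-04 -2.09272310e-03] [-0.49048622  0.96134001  0.1422353 ]
[194.61956599 222.83682225]
[419.90799443 168.47677107]
```

View pics/near.png

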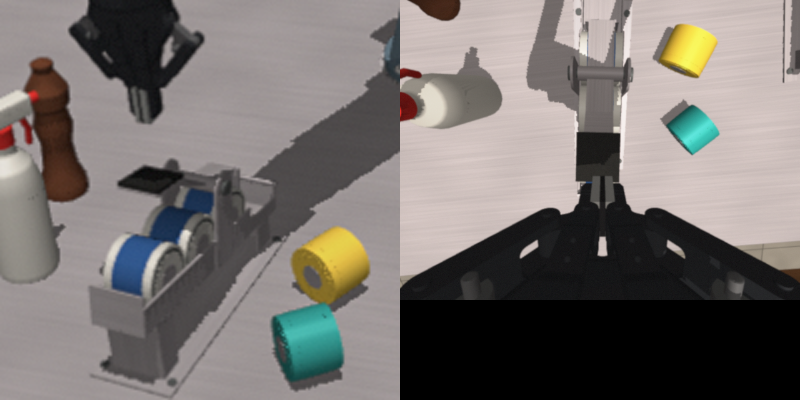

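The scene crop puts the shut tips near full-frame (193,211), but the TCP projects to (195,223). I'll resolve that difference with the wrist and top views before pressing.

```bash
python3 - <<'E'
from h import *
o=r.get_obs()
w=optics.camera("wrist"); c=optics.camera("scene"); t=optics.camera("top")
W=np.eye(4); W[:3,:3]=R.from_quat(o["tcp_rot"]).as_matrix(); W[:3,3]=o["tcp_pos"]
w["world_from_camera"]=W@np.array(w["tool_from_camera"])
print(np.round(w["tool_from_camera"],3).tolist(),w["k1"],w["fov_y"])
pad=np.array([.647,-.1928,.195])
def mark(cc,ps,u,v,h):
    im=cc["image"][:,:,::-1].copy(); v0=max(0,v-h);u0=max(0,u-h); k=400/(2*h); im=cv2.resize(im[v0:v0+2*h,u0:u0+2*h],(400,400),interpolation=2)
    for p,col in ps:
        q=(proj(cc,p)-[u0,v0]+.5)*k; cv2.circle(im,tuple(int(x) for x in q),3,col,-1)
    return im
ps=[(o["tcp_pos"],(0,0,255)),(pad,(0,255,0))]
print("wrist",[proj(w,p) for p,_ in ps])
cv2.imwrite("pics/m.png",np.hstack([mark(c,ps,195,225,40),mark(w,ps,320,280,100)]))
cv2.imwrite("pics/top2.png",mark(t,ps,418,172,50))
E
```

```text
[[-0.0, 0.959, 0.283, 0.073], [1.0, -0.0, 0.001, 0.001], [0.001, 0.283, -0.959, -0.17], [0.0, 0.0, 0.0, 1.0]] 0.014003961614073985 68.1138205256912
wrist [array([322.61335065, 276.81174224]), array([319.99379563, 248.80691777])]
```

View pics/m.png

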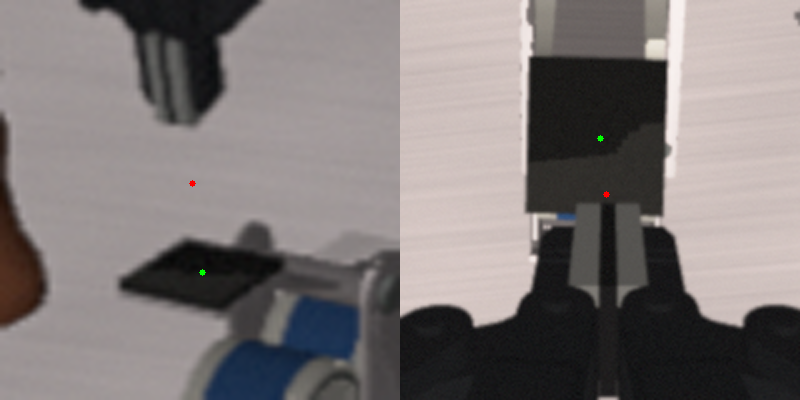

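The pad agrees in all views, but the tips appear some 20–35 mm short of the stated TCP. Seen that way, contact would come lower than planned, so I'll go down in small steps and watch the force.

step_arm(targets=[[0,[-0.03,-0.03,0.1],[0,0,0]],[0,[0,0,0.1],[0,0,0]],[0,[0,0,0.05],[0,0,0]],[0,[0,0,0],[0,0,0]]])

```text
t: 3.73
tcp_pos: [0.6486, -0.1945, 0.1992]
tcp_rot: [0.054, 0.999, 0.001, -0.003]
wrist_force: [-0.1, 0.3, -0.3]
gripper_width: -0.002
```

step_arm(targets=[[0,[0,0,0.04],[0,0,0]],[0,[0,0,0.04],[0,0,0]],[0,[0,0,0],[0,0,0]]])

```text
t: 3.98
tcp_pos: [0.6498, -0.1949, 0.1921]
tcp_rot: [0.054, 0.999, 0.0, -0.001]
wrist_force: [-0.2, 1.2, -0.4]
gripper_width: 0.0
```

```bash
cat > look.py <<'E'
from h import *
import sys
o=r.get_obs(); w=optics.camera("wrist"); c=optics.camera("scene")
print(o["t"],np.round(o["tcp_pos"],4),np.round(o["wrist_force"],2),proj(c,o["tcp_pos"]))
g=lambda i,u,v,h:cv2.resize(i["image"][v-h:v+h,u-h:u+h,::-1],(400,400),interpolation=2)
cv2.imwrite(sys.argv[1],np.hstack([g(c,205,250,int(sys.argv[2])),g(w,320,280,100)]))
E
python3 look.py pics/l1.png 40
```

```text
3.9833 [ 0.6498 -0.1949  0.1921] [-0.19  1.18 -0.38] [193.56453015 240.89667711]
```

View pics/l1.png

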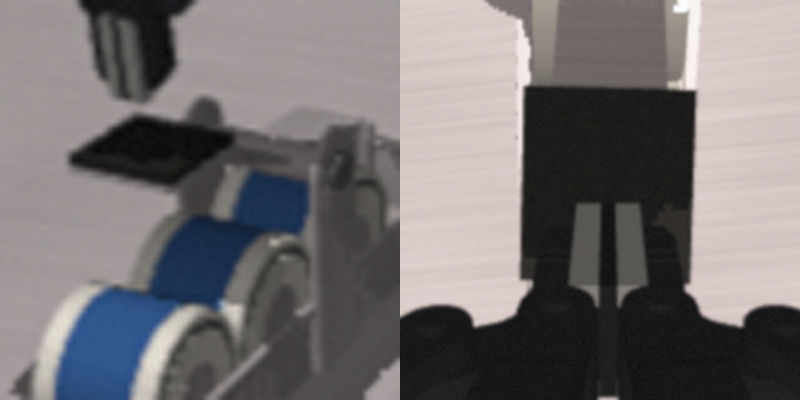

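The tips are still clear above the pad: the scene crop shows them at about (192,230) and the pad centre at (195,240), a gap of about 20–25 mm. They are centred across the pad. I'll keep going down.

step_arm(targets=[[0,[0,0,0.05],[0,0,0]],[0,[0,0,0.05],[0,0,0]],[0,[0,0,0],[0,0,0]]])

```text
t: 4.33
tcp_pos: [0.6495, -0.1947, 0.1796]
tcp_rot: [0.054, 0.999, 0.0, -0.001]
wrist_force: [0.6, 0.4, -0.7]
gripper_width: 0.002
```

step_arm(targets=[[0,[0,0,0.04],[0,0,0]],[0,[0,0,0.04],[0,0,0]],[0,[0,0,0],[0,0,0]]])

```text
t: 4.58
tcp_pos: [0.6496, -0.1948, 0.1702]
tcp_rot: [0.054, 0.999, 0.0, -0.001]
wrist_force: [0.2, 0.0, -0.9]
gripper_width: -0.003
```

step_arm(targets=[[0,[0,0,0.04],[0,0,0]],[0,[0,0,0],[0,0,0]]])

```text
t: 4.75
tcp_pos: [0.6507, -0.1953, 0.1668]
tcp_rot: [0.054, 0.999, -0.0, 0.001]
wrist_force: [0.4, 0.2, 0.2]
gripper_width: 0.001
```

```bash
python3 look.py pics/l2.png 40
```

```text
4.75 [ 0.6507 -0.1953  0.1668] [0.43 0.22 0.24] [194.79311795 251.87777345]
```

View pics/l2.png

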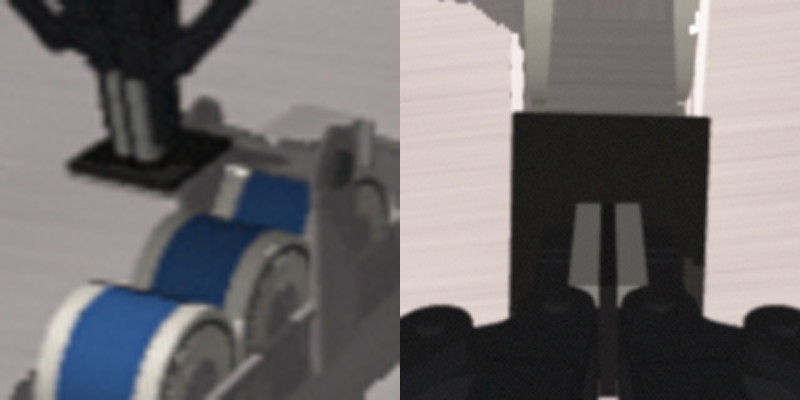

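The tips are now just at the pad, about 5 mm behind its centre (scene crop (145,160)). So the effective tip is about 25–28 mm above the reported TCP, and I'll allow for that. Now I'll press down, following the pad's rearward arc.

step_arm(targets=[[0,[0,0,0.04],[0,0,0]],[0,[-0.01,0,0.04],[0,0,0]],[0,[-0.01,0,0.04],[0,0,0]],[0,[0,0,0],[0,0,0]]])

```text
t: 5.18
tcp_pos: [0.6536, -0.1957, 0.1526]
tcp_rot: [0.054, 0.999, -0.0, 0.001]
wrist_force: [2.3, -0.7, 4.1]
gripper_width: 0.001
```

step_arm(targets=[[0,[-0.015,0,0.04],[0,0,0]],[0,[-0.015,0,0.04],[0,0,0]],[0,[0,0,0],[0,0,0]]])

```text
t: 5.43
tcp_pos: [0.6569, -0.196, 0.1427]
tcp_rot: [0.054, 0.999, -0.0, 0.001]
wrist_force: [1.7, -0.8, 3.3]
gripper_width: 0.001
```

step_arm(targets=[[0,[-0.015,0,0.04],[0,0,0]],[0,[-0.015,0,0.04],[0,0,0]],[0,[-0.015,0,0.04],[0,0,0]],[0,[0,0,0],[0,0,0]]])

```text
t: 5.77
tcp_pos: [0.6613, -0.1966, 0.1279]
tcp_rot: [0.054, 0.999, -0.0, -0.0]
wrist_force: [1.2, -1.3, 4.5]
gripper_width: -0.003
```

```bash
python3 look.py pics/l3.png 60
```

```text
5.7667 [ 0.6613 -0.1966  0.1279] [ 1.2  -1.33  4.51] [194.5257101  271.01596633]
```

View pics/l3.png

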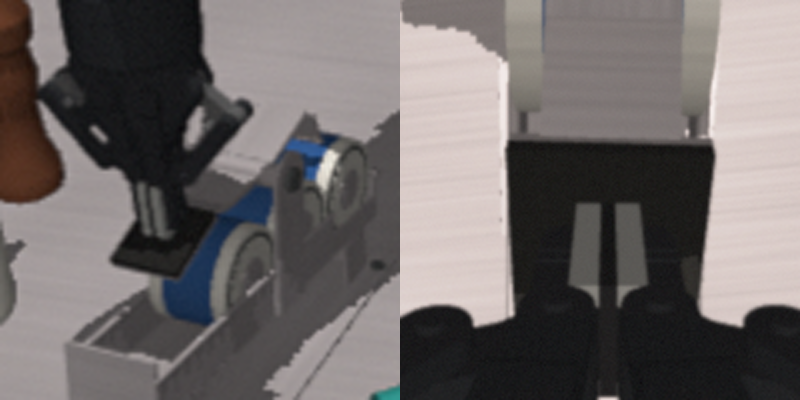

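The rocker is down and the row has rolled: the front tin is at scene crop (340,170), at the lip, and the back of the chute is empty. I'll hold briefly, then release along the same arc.

step_arm(targets=[[0,[0,0,0.02],[0,0,0]],[0,[0,0,0],[0,0,0]],[0,[0,0,0],[0,0,0]],[0,[0,0,0],[0,0,0]],[0,[0,0,0],[0,0,0]],[0,[0,0,0],[0,0,0]],[0,[0,0,0],[0,0,0]],[0,[0,0,0],[0,0,0]]])

```text
t: 6.53
tcp_pos: [0.6615, -0.1966, 0.1274]
tcp_rot: [0.054, 0.999, -0.0, 0.0]
wrist_force: [-1.1, -0.2, 7.9]
gripper_width: 0.003
```

step_arm(targets=[[0,[0.015,0,-0.06],[0,0,0]],[0,[0.015,0,-0.06],[0,0,0]],[0,[0.015,0,-0.06],[0,0,0]],[0,[0.015,0,-0.06],[0,0,0]],[0,[0.01,0,-0.06],[0,0,0]],[0,[0.01,0,-0.06],[0,0,0]],[0,[0,0,-0.1],[0,0,0]],[0,[0,0,-0.25],[0,0,0]],[0,[0,0,-0.25],[0,0,0]],[0,[0,0,-0.25],[0,0,0]],[0,[0,0,-0.25],[0,0,0]],[0,[0,0,0],[0,0,0]]])

```text
t: 7.53
tcp_pos: [0.6549, -0.1964, 0.3103]
tcp_rot: [0.053, 0.999, -0.002, 0.006]
wrist_force: [-0.1, -1.3, 1.4]
gripper_width: 0.0
```

```bash
python3 - <<'E'
from h import *
import pickle
o=r.get_obs(); print(o["t"],o["tcp_pos"],o["wrist_force"])
c=optics.camera("scene"); s=pickle.load(open("scene.pkl","rb"))
d=cv2.absdiff(c["image"],s["image"]).max(2)
print("diff long feeder/bowl",(d[210:330,350:560]>40).sum())
yaw=np.radians(-6.1); ex=np.array([np.cos(yaw),np.sin(yaw)]); org=np.array([.647,-.1928])-.052*ex
im=c["image"][:,:,::-1].copy()[170:350,95:335]; im=cv2.resize(im,(800,600),interpolation=2)
for a,z in((-.113,.073),(-.113+.067,.084),(-.113+.134,.0945)):   # tin centres, end face nearest camera (+y side)
    ey=np.array([-ex[1],ex[0]]); p=np.r_[org+a*ex+.026*ey,z]; q=(proj(c,p)-[95,170])*800/240; cv2.circle(im,tuple(int(x) for x in q),4,(0,0,255),-1)
cv2.imwrite("pics/end.png",im)
E
```

```text
7.5333 [ 0.65488051 -0.19637272  0.31031849] [-0.05395457 -1.34428162  1.42010227]
diff long feeder/bowl 1603
```

View pics/end.png

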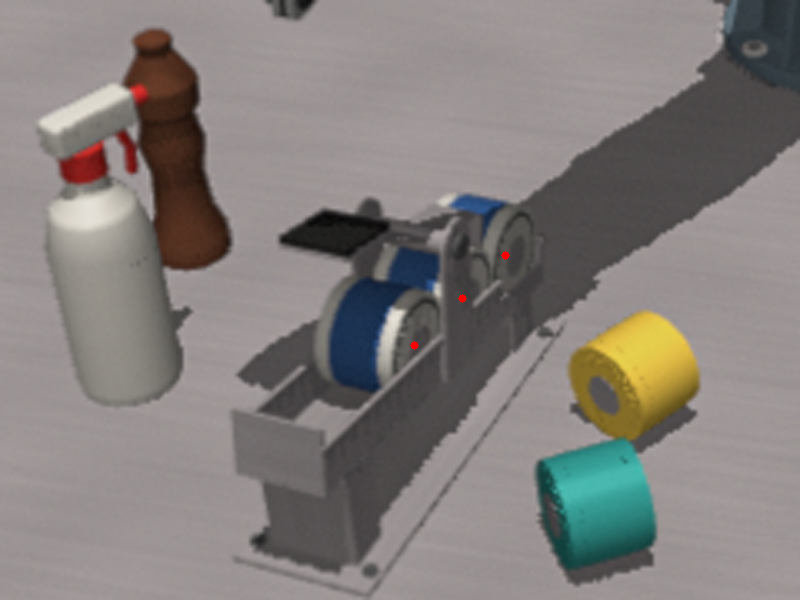

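The rocker is back up. The tins lie at the lip, the stop and the queue, all within about 2 px of the predicted positions. The 1603 changed pixels near the long feeder may be the arm's moved shadow, so I'll check that numerically along with whether the tins are still.

step_arm(targets=[[0,[0,0,0],[0,0,0]],[0,[0,0,0],[0,0,0]],[0,[0,0,0],[0,0,0]],[0,[0,0,0],[0,0,0]],[0,[0,0,0],[0,0,0]],[0,[0,0,0],[0,0,0]]])

```text
t: 8.08
tcp_pos: [0.6518, -0.1952, 0.3005]
tcp_rot: [0.054, 0.999, 0.0, -0.001]
wrist_force: [0.2, 0.3, -0.5]
gripper_width: 0.002
```

```bash
python3 - <<'E'
from h import *
import pickle
s=pickle.load(open("scene.pkl","rb"))["image"]; a=optics.camera("scene")["image"]; b=optics.camera("scene")["image"]
def m(i,n,x0,x1,y0,y1):
    k=i[y0:y1,x0:x1].astype(int); q={"blue":k[...,2]-k[...,0]>40,"black":k.max(2)<45,"white":k.min(2)>170,"brown":(k[...,0]-k[...,2]>20)&(k[...,0]<130)}[n]
    v,u=np.nonzero(q); return len(u),round(u.mean()+x0,1),round(v.mean()+y0,1)
for n,*bx in(("blue",360,440,215,330),("black",385,425,215,235),("white",480,545,265,320),("white",100,150,190,295),("brown",125,170,175,255),("black",170,220,225,255)):
    print(n,bx,m(s,n,*bx),m(a,n,*bx))
print("still:",(cv2.absdiff(a,b)[200:300,160:270].max(2)>40).sum())
d=(cv2.absdiff(a,s).max(2)>40)[210:330,350:560]; v,u=np.nonzero(d); print("diff box",u.min()+350,u.max()+350,v.min()+210,v.max()+210)
E
```

```text
blue [360, 440, 215, 330] (1988, np.float64(400.5), np.float64(256.1)) (2015, np.float64(400.6), np.float64(256.0))
black [385, 425, 215, 235] (198, np.float64(403.4), np.float64(225.2)) (195, np.float64(403.3), np.float64(225.2))
white [480, 545, 265, 320] (458, np.float64(507.9), np.float64(288.3)) (793, np.float64(508.5), np.float64(285.8))
white [100, 150, 190, 295] (299, np.float64(120.1), np.float64(219.4)) (364, np.float64(120.5), np.float64(220.1))
brown [125, 170, 175, 255] (1247, np.float64(146.0), np.float64(216.3)) (1255, np.float64(146.0), np.float64(216.2))
black [170, 220, 225, 255] (259, np.float64(195.4), np.float64(239.8)) (260, np.float64(195.7), np.float64(239.6))
still: 1
diff box 350 559 210 241
```

The long feeder and the bystanders are unchanged. The differences are all in rows 210–241, the shadow band. The pad is back at its rest pixel and the tins are still, so I'm handing in.

```bash
python3 -c "
from h import *
print(workorder.hand_in())"
```

```text
the job is handed in; nothing more can be done
None
```

I pressed the short-tin feeder's pad with the shut fingertips until the row rolled down one place. I then let the rocker swing back up and lifted the tool to about 0.30 m. The job was handed in at about 8 s; no verdict is reported.

**Final checks, from the camera images:**
- **Short tins:** the first lies at the lip, the second at the stop and the third behind it, each within about 2 px (roughly 4 mm) of where they should be. They were still between two frames.
- **Short rocker:** its pad is back within 0.4 px of its rest position.
- **Long feeder:** its pad and tins moved by 0.1 px at most.
- **Bystanders:** the pepper mill is unchanged. The bowl and spray bottle show no clear movement. Their brightness-based centres shifted 0.8–2.6 px, and I put that down to the changed lighting. I viewed the spray bottle standing upright at the end, but did not view the bowl again.

**Disagreements:**
- **Tip position:** the fingertips touched about 25–30 mm above the reported TCP. No contact force showed at the expected height, so I went down in small steps and watched the force. It was about 4 N during the press and 8 N at the end stop.
- **Image difference:** 1603 pixels changed near the long feeder. All were in rows 210–241, which I took to be the arm's moved shadow.

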